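Tidy the console after game night

ROBOT

A 6-joint arm with a two-finger parallel gripper is mounted at the origin on the work surface. World frame = base frame: x ahead of the robot, y to its left, z up, the work surface at z = 0. Lengths are in m, angles in rad, forces in N, time in s.
With the tool pointing down it reaches from about 0.25 to 0.8 m from the base axis. Payload 3.9 kg.
Tool frame: the origin (TCP) lies between the finger pads; the fingertips stand 14 mm ahead of it and the grasp point (between the pads) lies 5 mm behind it; z points along the fingers, y is the line along which they close (so a half turn about z gives the same grasp; the last joint's range is limited). The gripper opens to 85 mm and grips with 20 to 120 N. Pads are 22 mm wide; open, the fingers measure 114 mm over their backs; the gripper's body (76 mm by 85 mm) begins 54 mm behind the grasp point. The pads swing forward as they close: fully open they stand 13 mm farther back than shut.
Start: joints at [1.197, 0.26, -0.138, 1.173, 0, 1.571], TCP at [0.192, 0.489, 0.245] pointing down, gripper open.
Joint ranges: [-2.78, 2.78], [-0.83, 1.72], [-1.28, 1.37], [-1.9, 2.12], [-1.57, 1.48], [-3.14, 3.14]. Speed limits (rad/s): [2.57, 2.57, 3.14, 3.14, 3.14, 3.14].

INTERFACE

Orientations are given as a rotation vector (axis times angle).
In Python, from bench import r gives the robot as it stands.
- The arm moves only by the tool move_arm, never from a script. Its argument "steps" is a list of rows, each an object with "delta_pos": the shift along the tool's x, y, z in cm, a list of three; "rotation": the turn, a rotation vector about the tool's x, y, z in degrees, a list of three. In form: [{"delta_pos": [x, y, z], "rotation": [ax, ay, az]}, ...]. A call has 1 to 20 rows; each row shifts and turns the commanded pose from where the row before left it, along the tool's axes as they then stand; what a row does not reach is not made up. A row lasts 1/12 s, in which the tool goes at most 41.7 mm and 7.16 degrees, less where a joint would pass 70% of its speed; a pose out of reach is approached as far as the arm can. A call with a gripper value outside its range is refused whole. "claw" is the opening, from -1 (shut) to 1 (fully open), so that 0 is half open, set as the call begins (left out, the last holds). The fingers move at their own pace and stop on an object; the grip force is fixed at half the most. Time passes only in rows, so rows that do not move let the fingers close. It gives the time, the measured TCP pose, the force, the opening and the grip force at its end, in the units of the state.
- r.get_state(): the state, without advancing time (a new reading comes with each control period).
- r.read_camera(name): name is "side" or "top" or "wrist"; returns a dict with "color" (384x512x3 uint8, blue, green, red), "z_map" (384x512 float32, m along the optical axis (not along the pixel's ray), 0 where there is no reading), "fx", "fy", "cx", "cy" (pixels), "rvec" (rotation vector, rad) and "tvec" (3), from world to camera coordinates, as OpenCV has them. Camera axes: x right, y down, z forward; pixel columns grow to the right and rows downward; lengths in m; the calibration is good to about 2 mm. A picture is of the moment at which its call begins.
- r.hand_in(): hands the job in; it is judged then, once.
Trained networks look in the newest picture that a camera, given by its name, has taken for a name from the list of things; names that differ only in an ending like _2 or _b are one class to them, and where a whole thing is asked for, a point or a joint stands for the part that bears it (a point fixed in the world has none). Each returns a list of dicts, best first, with "score" (0 to 1); they miss things now and then, are a little off and sometimes report something else, mostly with a low value. They report only what shows in the picture. A call takes as long as a camera call. They do not tell look-alikes from the thing itself.
- r.recognise(camera, label): "rect" ([left, top, width, height] as shares, 0 to 1, of the picture: columns of its width, rows of its height, round what is visible of it).
- r.silhouettes(camera, label): "region" (384x512 bool, what is visible of it) and "rect" ([left, top, width, height] as shares, 0 to 1, of the picture: columns of its width, rows of its height, round what is visible of it).
- r.landmark_of(camera, label): "at" ([column, row] as shares, 0 to 1, of the picture: columns of its width, rows of its height: a listed point, or the origin of a listed thing).
The state is a dict: "time": time; "joint_pos": joint angles; "qd": joint speeds; "joint_efforts": joint torques, N m; "ee_pos": TCP position; "ee_rot": TCP orientation; "force": force on the tool from outside, world axes, zero at the start; "moment": the same for the moment, N m; "grip_width": finger opening in m; "grip_force": force on a finger pad.
Only numpy, scipy, OpenCV 4.12 (cv2) and the standard library are available. Lean on these libraries where they do the work, as an engineer would, in place of code of your own. Each camera call takes 0.05 s, during which the arm holds its last target. There are 200 camera calls.

TASK

Tidy up the console: lay the remote buttons up in the long tray and the bottle opener in the short tray, each flat on the tray's floor and the opener the same way up as it lies now. Stand both game pegs upright in the round dish. Leave the jar and the paperweight standing where they are.

Things in the scene. Friction and masses are not known exactly. Their poses are not given: they have to be found in the camera images.
- remote: The black plastic remote control, 170 mm long (x) x 44 mm wide (y) x 24 mm thick, 90 to 180 g, lying buttons up. Origin: centre of the underside; x along its length, z up out of the button side.
- opener: The steel bottle opener, 125 mm long (x), lying flat. Its straight handle, 18 mm wide and 12 mm thick, runs from x = -62 to +22 mm; the flat frame-like head, 38 mm wide and 8 mm thick, from x = +22 to +62 mm. 75 to 155 g, balanced near x = +3 mm. Origin: middle of its length, on the underside; z up.
- peg_a: A grey plastic game peg standing upright: round foot 32 mm across and 6 mm high, above it a round 18 mm shank (from 11 to 47 mm up), 50 mm tall in all, 20 to 42 g. Both pegs are alike. Origin: centre of the underside; z up along the shank.
- peg_b: The other grey plastic game peg standing upright: round foot 32 mm across and 6 mm high, above it a round 18 mm shank (from 11 to 47 mm up), 50 mm tall in all, 20 to 42 g. Both pegs are alike. Origin: centre of the underside; z up along the shank.
- long_tray: The long tray, home of the remote: a fixed rectangular pine tray with flat floor and low walls: outside 232 x 117 mm, 14 mm high; walls 6 mm thick, so 220 x 105 mm inside; floor 6 mm thick. Origin: centre of the underside (the inner floor is at z = 6 mm); x along its length, z up.
- short_tray: The short tray, home of the bottle opener: a fixed rectangular pine tray with flat floor and low walls: outside 172 x 102 mm, 14 mm high; walls 6 mm thick, so 160 x 90 mm inside; floor 6 mm thick. Origin: centre of the underside (the inner floor is at z = 6 mm); x along its length, z up.
- dish: The round dish, home of the game pegs: a fixed turned pine dish, 132 mm across at the rim and 18 mm high, with a flat floor about 118 mm across and 6 mm thick. Origin: centre of the underside (the inner floor is at z = 6 mm); z up.
- jar: A white ceramic jar with a twist cap, 80 mm across and 100 mm tall; not to be moved. Origin: centre of the underside.
- paperweight: A green glass paperweight, a dome 72 mm across and 44 mm tall; not to be moved. Origin: centre of the underside.
Mind the look-alikes: they are no part of the job. Of the things that look like the opener, take the one that is farthest to the robot's left at the start.

How it is judged:
By the outcome, as a careful person would: the job done as asked, in the order asked, and still so for the second after the job is handed in, with the robot touching nothing.
It also fails if it takes over 90 s, if anything falls off the work surface, if the arm or the gripper's body presses on something with over 40 N, if the wrist force passes 120 N, or if a joint passes its speed limit or range.

## Working session

There is one attempt and no reset: what is moved stays moved. The work goes in short steps, Python scripts to look and compute and a tool call to move; the robot and the scene stay as the last step left them, time stands still between calls to the robot, and variables do not carry over. Pictures are saved under pics/ and viewed, at most 14 in all, crops included, and the job is handed in when it is done.

Besides the shell and the picture viewer there is one more tool, called after ">>>" by a JSON object that holds its "fn" and its "kwargs", one argument or row to a line. move_arm: Moves the arm, as the interface text tells. Its arguments: {"type":"object","properties":{"steps":{"type":"array"},"claw":{"type":"number"}},"required":["steps"]}

```bash
mkdir -p pics; ls; cat > h.py <<'E'
from bench import r
import cv2, numpy as np
def cam(n):
    c=r.read_camera(n); R=cv2.Rodrigues(np.array(c["rvec"],float))[0]; c["R"]=R; c["t"]=np.array(c["tvec"],float).ravel(); return c
def cloud(c):
    z=c["z_map"]; v,u=np.indices(z.shape)
    p=np.stack([(u-c["cx"])/c["fx"]*z,(v-c["cy"])/c["fy"]*z,z],-1)
    return (p-c["t"])@c["R"]
def onplane(c,u,v,h):
    d=c["R"].T@np.array([(u-c["cx"])/c["fx"],(v-c["cy"])/c["fy"],1]); o=-c["R"].T@c["t"]
    return o+d*(h-o[2])/d[2]
E
python3 - <<'E'
from h import *
for n in ("top","side"):
    c=cam(n); cv2.imwrite(f"pics/{n}0.png",c["color"]); P=cloud(c)
    print(n, -c["R"].T@c["t"])
    for l in ("remote","opener","peg_a","long_tray","short_tray","dish","jar","paperweight"):
        for s in r.silhouettes(n,l):
            if s["score"]<.3: continue
            m=s["region"]&(c["z_map"]>0); q=P[m]
            if len(q)<10: continue
            rc=cv2.minAreaRect(q[:,:2].astype(np.float32)*1000)
            print(l,round(s["score"],2),m.sum(),np.round(s["rect"],2),np.round(rc[0]),np.round(rc[1]),round(rc[2]),"z",np.round(np.percentile(q[:,2],[5,50,95])*1000))
print(r.get_state())
E
```

```text
pics
top [ 0.23109239 -0.05491305  1.66034501]
remote 0.84 668 [0.34 0.45 0.06 0.13] [454. 136.] [ 51. 170.] 67 z [16. 25. 32.]
opener 0.65 235 [0.66 0.6  0.04 0.1 ] [ 275. -414.] [127.  39.] 13 z [ 1. 10. 17.]
opener 0.62 282 [0.68 0.52 0.08 0.03] [ 435. -466.] [125.  41.] 83 z [-1.  9. 17.]
opener 0.57 242 [0.63 0.47 0.02 0.1 ] [ 460. -330.] [124.  38.] 7 z [ 2. 10. 17.]
opener 0.51 238 [0.75 0.44 0.08 0.02] [ 547. -611.] [ 34. 126.] 2 z [-1. 10. 18.]
peg_a 0.6 57 [0.49 0.5  0.02 0.01] [461. -97.] [26. 25.] 66 z [ 5. 16. 54.]
peg_a 0.58 64 [0.25 0.52 0.   0.02] [422. 336.] [24. 28.] 88 z [ 4. 15. 53.]
long_tray 0.85 2245 [0.28 0.28 0.09 0.18] [646. 234.] [120. 239.] 78 z [ 1.  8. 18.]
long_tray 0.38 302 [0.16 0.33 0.04 0.04] [662. 478.] [64. 64.] 68 z [25. 38. 47.]
short_tray 0.67 1327 [0.41 0.31 0.07 0.15] [633.  12.] [105. 170.] 81 z [ 1.  8. 17.]
dish 0.84 1098 [0.55 0.34 0.07 0.08] [ 643. -239.] [129. 130.] 11 z [ 1.  8. 20.]
jar 0.81 600 [0.68 0.37 0.06 0.07] [ 608. -444.] [89. 78.] 25 z [ 12.  97. 106.]
paperweight 0.65 331 [0.16 0.33 0.04 0.05] [667. 476.] [65. 74.] 64 z [14
[... 1081 characters left out ...]
 68. 103.] 26 z [ 9. 34. 45.]
{'time': 0.9, 'joint_pos': array([ 1.19702059e+00,  2.59944673e-01, -1.38085169e-01,  1.17269351e+00,
       -3.38433034e-05,  1.57081924e+00]), 'qd': array([-0.0003766 , -0.00089216, -0.00016205, -0.00043565,  0.00200819,
       -0.00124419]), 'joint_efforts': array([ 1.67866841e-03, -4.05598676e+01,  2.54238492e+01,  7.83523174e-04,
        8.24037807e-05,  2.72713265e-06]), 'ee_pos': array([0.19170442, 0.48874753, 0.24533898]), 'ee_rot': array([5.83740417e-01, 3.08683614e+00, 1.02758557e-04]), 'force': array([-0.24312177, -0.79466221,  0.15374791]), 'moment': array([ 0.01775112, -0.00918876,  0.06166193]), 'grip_force': 0.0, 'grip_width': 0.08556350774425152}
```

```bash
python3 -c "
import cv2
a=cv2.imread('pics/top0.png');cv2.imwrite('pics/topz.png',cv2.resize(a[90:280,70:450],None,fx=2.1,fy=2.1,interpolation=3))"
```

```text
(no output)
```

View pics/topz.png

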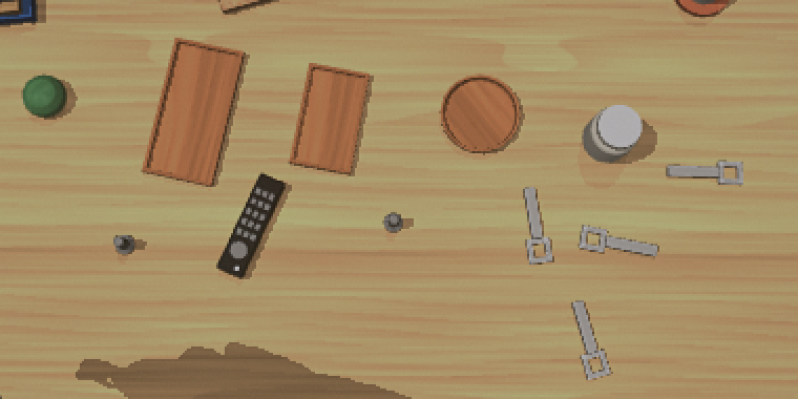

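View pics/side0.png

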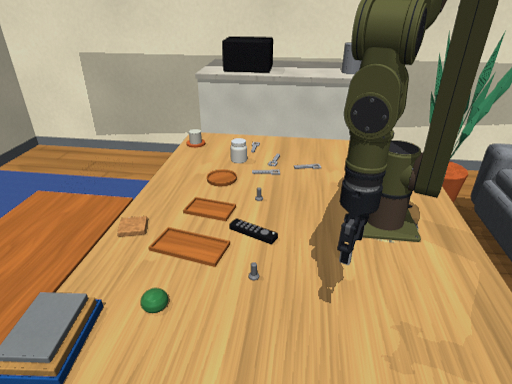

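The top crop shows the remote near (252,225), pegs at (124,244) and (393,222), and the trays and dish above them. The leftmost opener is at (538,225), with its head towards the robot. The side view shows the same layout.

```bash
cat >> h.py <<'E'
def goto(x,y,z,yaw):
    """shift in the current tool axes (cm), then turn about tool z (deg), to reach x,y,z (m) with closing axis at yaw (deg)"""
    s=r.get_state(); R=cv2.Rodrigues(np.array(s["ee_rot"]))[0]
    d=R.T@(np.array([x,y,z])-s["ee_pos"])*100
    cur=np.degrees(np.arctan2(R[1,1],R[0,1])); a=(cur-yaw+90)%180-90
    print("t",round(s["time"],2),"pos",np.round(s["ee_pos"],4),"tilt",np.round(R[:,2],3),"yaw",round(cur,1),"w",round(s["grip_width"],4),"gf",round(s["grip_force"]),"F",np.round(s["force"],1),"j6",round(s["joint_pos"][5],2))
    print("  delta",np.round(d,2),"n",round(np.linalg.norm(d)/3.8,1),"rotz",round(a,1),"x-axis",np.round(R[:2,0],3),"y",np.round(R[:2,1],3))
    n=R@cv2.Rodrigues(np.array([0,0,np.radians(a)]))[0]
    print("  delta if turned first",np.round(n.T@R@d,2))
def look(n,labels,zmin=None):
    c=cam(n); P=cloud(c); out=[]
    for l in labels:
        for s in r.silhouettes(n,l):
            if s["score"]<.3: continue
            m=s["region"]&(c["z_map"]>0); q=P[m]
            if zmin is not None: q=q[q[:,2]>zmin]
            if len(q)<10: continue
            rc=cv2.minAreaRect(q[:,:2].astype(np.float32)*1000)
            print(l,round(s["score"],2),len(q),np.round(s["rect"],2),np.round(rc[0],1),np.round(rc[1],1),round(rc[2],1),"z",np.round(np.percentile(q[:,2],[5,50,95])*1000))
    return c,P
E
python3 -c "
from h import *
goto(.454,.136,.17,67)"
```

```text
t 0.9 pos [0.1917 0.4887 0.2453] tilt [ 0.  0. -1.] yaw 68.6 w 0.0856 gf 0 F [-0.2 -0.8  0.2] j6 1.57
  delta [-37.3  -23.26   7.53] n 11.7 rotz 1.6 x-axis [-0.931  0.365] y [0.365 0.931]
  delta if turned first [-37.93 -22.22   7.53]
```

>>> {"fn": "move_arm", "kwargs": {
  "steps": [
    {"delta_pos": [-2.87, -1.79, 0.58], "rotation": [0, 0, 0.1]},
    {"delta_pos": [-2.87, -1.79, 0.58], "rotation": [0, 0, 0.1]},
    {"delta_pos": [-2.87, -1.79, 0.58], "rotation": [0, 0, 0.1]},
    {"delta_pos": [-2.87, -1.79, 0.58], "rotation": [0, 0, 0.1]},
    {"delta_pos": [-2.87, -1.79, 0.58], "rotation": [0, 0, 0.1]},
    {"delta_pos": [-2.87, -1.79, 0.58], "rotation": [0, 0, 0.1]},
    {"delta_pos": [-2.87, -1.79, 0.58], "rotation": [0, 0, 0.1]},
    {"delta_pos": [-2.87, -1.79, 0.58], "rotation": [0, 0, 0.1]},
    {"delta_pos": [-2.87, -1.79, 0.58], "rotation": [0, 0, 0.1]},
    {"delta_pos": [-2.87, -1.79, 0.58], "rotation": [0, 0, 0.1]},
    {"delta_pos": [-2.87, -1.79, 0.58], "rotation": [0, 0, 0.1]},
    {"delta_pos": [-2.87, -1.79, 0.58], "rotation": [0, 0, 0.1]},
    {"delta_pos": [-2.87, -1.79, 0.58], "rotation": [0, 0, 0.1]},
    {"delta_pos": [0, 0, 0], "rotation": [0, 0, 0]},
    {"delta_pos": [0, 0, 0], "rotation": [0, 0, 0]}
  ]
}}

```text
time: 2.15
ee_pos: [0.4509, 0.1319, 0.1696]
ee_rot: [-0.624, -3.078, 0.0]
force: [-1.2, 0.0, 1.2]
grip_width: 0.0851
grip_force: 0.0
```

```bash
python3 -c "
from h import *
c,P=look('wrist',['remote'],.018)
cv2.imwrite('pics/w1.png',c['color'])
goto(.454,.136,.17,67)"
```

```text
remote 0.71 9977 [0.45 0.2  0.11 0.5 ] [452.3 132.6] [ 44.1 168.3] 66.5 z [25. 26. 28.]
t 2.25 pos [0.4499 0.1334 0.1699] tilt [-0.001  0.    -1.   ] yaw 67.3 w 0.0853 gf 0 F [ 0.1 -0.7 -0.5] j6 0.68
  delta [-0.28  0.39 -0.01] n 0.1 rotz 0.3 x-axis [-0.922  0.386] y [0.386 0.922]
  delta if turned first [-0.28  0.39 -0.01]
```

View pics/w1.png

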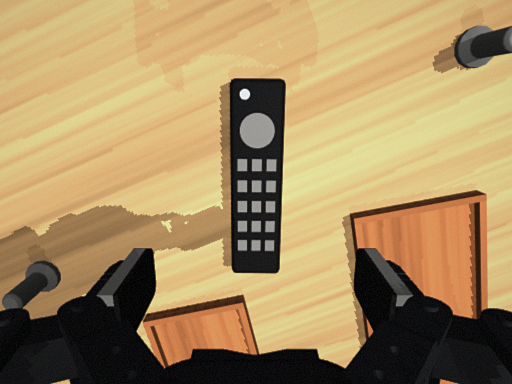

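>>> {"fn": "move_arm", "kwargs": {
  "steps": [
    {"delta_pos": [-0.25, 0, 3], "rotation": [0, 0, 0.8]},
    {"delta_pos": [0, 0, 3], "rotation": [0, 0, 0]},
    {"delta_pos": [0, 0, 3], "rotation": [0, 0, 0]},
    {"delta_pos": [0, 0, 2.5], "rotation": [0, 0, 0]},
    {"delta_pos": [0, 0, 2], "rotation": [0, 0, 0]},
    {"delta_pos": [0, 0, 1.2], "rotation": [0, 0, 0]},
    {"delta_pos": [0, 0, 0.5], "rotation": [0, 0, 0]},
    {"delta_pos": [0, 0, 0], "rotation": [0, 0, 0]},
    {"delta_pos": [0, 0, 0], "rotation": [0, 0, 0]}
  ]
}}

```text
time: 3.0
ee_pos: [0.4527, 0.1331, 0.0185]
ee_rot: [0.638, 3.076, 0.001]
force: [-0.2, 0.7, 0.1]
grip_width: 0.0854
grip_force: 0.0
```

>>> {"fn": "move_arm", "kwargs": {
  "claw": -1,
  "steps": [
    {"delta_pos": [0, 0, 0], "rotation": [0, 0, 0]},
    {"delta_pos": [0, 0, 0], "rotation": [0, 0, 0]},
    {"delta_pos": [0, 0, 0], "rotation": [0, 0, 0]},
    {"delta_pos": [0, 0, 0], "rotation": [0, 0, 0]},
    {"delta_pos": [0, 0, 0], "rotation": [0, 0, 0]},
    {"delta_pos": [0, 0, 0], "rotation": [0, 0, 0]},
    {"delta_pos": [0, 0, 0], "rotation": [0, 0, 0]},
    {"delta_pos": [0, 0, 0], "rotation": [0, 0, 0]}
  ]
}}

```text
time: 3.67
ee_pos: [0.4535, 0.1324, 0.019]
ee_rot: [0.64, 3.074, 0.002]
force: [-0.7, 0.2, 5.6]
grip_width: 0.0422
grip_force: 61.8
```

>>> {"fn": "move_arm", "kwargs": {
  "steps": [
    {"delta_pos": [0, 0, -1], "rotation": [0, 0, 0]},
    {"delta_pos": [0, 0, -2], "rotation": [0, 0, 0]},
    {"delta_pos": [0, 0, -3], "rotation": [0, 0, 0]},
    {"delta_pos": [0, 0, -2], "rotation": [0, 0, 0]},
    {"delta_pos": [0, 0, 0], "rotation": [0, 0, 0]},
    {"delta_pos": [0, 0, 0], "rotation": [0, 0, 0]}
  ]
}}

```text
time: 4.17
ee_pos: [0.4538, 0.1324, 0.099]
ee_rot: [0.64, 3.073, 0.002]
force: [-0.5, 0.6, -1.3]
grip_width: 0.0428
grip_force: 61.3
```

```bash
python3 -c "
from h import *
c,P=look('top',['remote','long_tray'])
goto(.646,.234,.07,78)"
```

```text
remote 0.46 191 [0.37 0.44 0.03 0.05] [505.5  97.9] [87.2 43.9] 25.8 z [ 86. 104. 111.]
long_tray 0.83 1359 [0.28 0.29 0.08 0.17] [637.4 189.7] [208.1 237.3] 79.3 z [ 1.  8. 17.]
t 4.32 pos [0.4514 0.1318 0.0967] tilt [-0.002 -0.001 -1.   ] yaw 66.5 w 0.043 gf 61 F [-1.3  0.2 -1.3] j6 0.69
  delta [-13.76  17.14   2.62] n 5.8 rotz -11.5 x-axis [-0.917  0.399] y [0.399 0.917]
  delta if turned first [-16.91  14.05   2.62]
```

>>> {"fn": "move_arm", "kwargs": {
  "steps": [
    {"delta_pos": [0, 0, 0], "rotation": [0, 0, -5.75]},
    {"delta_pos": [0, 0, 0], "rotation": [0, 0, -5.75]},
    {"delta_pos": [-1.7, 1.4, 0.2], "rotation": [0, 0, 0]},
    {"delta_pos": [-2.6, 2.2, 0.4], "rotation": [0, 0, 0]},
    {"delta_pos": [-2.6, 2.2, 0.4], "rotation": [0, 0, 0]},
    {"delta_pos": [-2.6, 2.2, 0.4], "rotation": [0, 0, 0]},
    {"delta_pos": [-2.6, 2.2, 0.4], "rotation": [0, 0, 0]},
    {"delta_pos": [-2.6, 2.2, 0.4], "rotation": [0, 0, 0]},
    {"delta_pos": [-2.2, 1.65, 0.42], "rotation": [0, 0, 0]},
    {"delta_pos": [0, 0, 0], "rotation": [0, 0, 0]},
    {"delta_pos": [0, 0, 0], "rotation": [0, 0, 0]},
    {"delta_pos": [0, 0, 0], "rotation": [0, 0, 0]}
  ]
}}

```text
time: 5.32
ee_pos: [0.6452, 0.2337, 0.0696]
ee_rot: [-0.328, -3.12, 0.003]
force: [-0.2, -1.0, -0.2]
grip_width: 0.0431
grip_force: 61.3
```

```bash
python3 -c "
from h import *
c,P=look('side',['remote','long_tray'])
c,P=look('wrist',['remote','long_tray'])
cv2.imwrite('pics/w2.png',c['color'])
goto(.646,.234,.026,78)"
```

```text
remote 0.81 572 [0.31 0.57 0.11 0.06] [667.1 231.4] [ 99.8 219. ] 79.4 z [56. 75. 79.]
long_tray 0.96 1624 [0.29 0.61 0.16 0.09] [640.9 226.2] [139.9 234.8] 79.1 z [ 5.  9. 17.]
remote 0.62 32976 [0.37 0.14 0.24 0.78] [646.4 233.3] [ 68.1 188. ] 78.4 z [77. 79. 81.]
long_tray 0.93 31746 [0.26 0.01 0.47 0.9 ] [637.1 235.1] [126.6 214.8] 78.4 z [ 7.  9. 17.]
t 5.62 pos [0.6466 0.234  0.0722] tilt [ 0.  0. -1.] yaw 78.0 w 0.0421 gf 61 F [-0.1  0.3 -2.5] j6 0.56
  delta [ 0.06 -0.02  4.62] n 1.2 rotz -0.0 x-axis [-0.978  0.208] y [0.208 0.978]
  delta if turned first [ 0.06 -0.02  4.62]
```

View pics/w2.png

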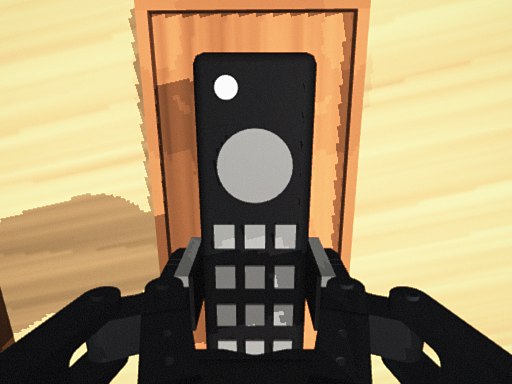

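>>> {"fn": "move_arm", "kwargs": {
  "steps": [
    {"delta_pos": [0, 0, 1], "rotation": [0, 0, 0]},
    {"delta_pos": [0, 0, 1.2], "rotation": [0, 0, 0]},
    {"delta_pos": [0, 0, 1], "rotation": [0, 0, 0]},
    {"delta_pos": [0, 0, 0.7], "rotation": [0, 0, 0]},
    {"delta_pos": [0, 0, 0.4], "rotation": [0, 0, 0]},
    {"delta_pos": [0, 0, 0.2], "rotation": [0, 0, 0]},
    {"delta_pos": [0, 0, 0], "rotation": [0, 0, 0]},
    {"delta_pos": [0, 0, 0], "rotation": [0, 0, 0]}
  ]
}}

```text
time: 6.28
ee_pos: [0.6475, 0.2345, 0.0268]
ee_rot: [0.329, 3.124, 0.0]
force: [-0.3, -0.1, -0.6]
grip_width: 0.0426
grip_force: 61.3
```

>>> {"fn": "move_arm", "kwargs": {
  "claw": 0.4,
  "steps": [
    {"delta_pos": [0, 0, 0], "rotation": [0, 0, 0]},
    {"delta_pos": [0, 0, 0], "rotation": [0, 0, 0]},
    {"delta_pos": [0, 0, 0], "rotation": [0, 0, 0]},
    {"delta_pos": [0, 0, 0], "rotation": [0, 0, 0]},
    {"delta_pos": [0, 0, -1], "rotation": [0, 0, 0]},
    {"delta_pos": [0, 0, -3], "rotation": [0, 0, 0]},
    {"delta_pos": [0, 0, -3.5], "rotation": [0, 0, 0]},
    {"delta_pos": [0, 0, -3.5], "rotation": [0, 0, 0]},
    {"delta_pos": [0, 0, -2], "rotation": [0, 0, 0]},
    {"delta_pos": [0, 0, 0], "rotation": [0, 0, 0]},
    {"delta_pos": [0, 0, 0], "rotation": [0, 0, 0]}
  ]
}}

```text
time: 7.2
ee_pos: [0.6485, 0.2349, 0.1596]
ee_rot: [0.328, 3.12, 0.003]
force: [-0.3, -0.2, -0.9]
grip_width: 0.0598
grip_force: 0.0
```

```bash
python3 -c "
from h import *
c,P=look('wrist',['remote'],.02)
goto(.46,-.33,.15,97)"
```

```text
remote 0.72 11315 [0.44 0.19 0.12 0.54] [647.1 234.5] [ 44.1 169.4] 78.0 z [30. 32. 34.]
t 7.3 pos [0.6465 0.2342 0.1561] tilt [-0.001 -0.    -1.   ] yaw 78.0 w 0.0595 gf 0 F [0.6 0.5 0.2] j6 0.56
  delta [  6.5  -59.07   0.66] n 15.6 rotz -19.0 x-axis [-0.978  0.208] y [0.208 0.978]
  delta if turned first [ 25.39 -53.72   0.66]
```

>>> {"fn": "move_arm", "kwargs": {
  "claw": 0,
  "steps": [
    {"delta_pos": [0, 0, 0], "rotation": [0, 0, -6.33]},
    {"delta_pos": [0, 0, 0], "rotation": [0, 0, -6.33]},
    {"delta_pos": [0, 0, 0], "rotation": [0, 0, -6.33]},
    {"delta_pos": [1.49, -3.16, 0.04], "rotation": [0, 0, 0]},
    {"delta_pos": [1.49, -3.16, 0.04], "rotation": [0, 0, 0]},
    {"delta_pos": [1.49, -3.16, 0.04], "rotation": [0, 0, 0]},
    {"delta_pos": [1.49, -3.16, 0.04], "rotation": [0, 0, 0]},
    {"delta_pos": [1.49, -3.16, 0.04], "rotation": [0, 0, 0]},
    {"delta_pos": [1.49, -3.16, 0.04], "rotation": [0, 0, 0]},
    {"delta_pos": [1.49, -3.16, 0.04], "rotation": [0, 0, 0]},
    {"delta_pos": [1.49, -3.16, 0.04], "rotation": [0, 0, 0]},
    {"delta_pos": [1.49, -3.16, 0.04], "rotation": [0, 0, 0]},
    {"delta_pos": [1.49, -3.16, 0.04], "rotation": [0, 0, 0]},
    {"delta_pos": [1.49, -3.16, 0.04], "rotation": [0, 0, 0]},
    {"delta_pos": [1.49, -3.16, 0.04], "rotation": [0, 0, 0]},
    {"delta_pos": [1.49, -3.16, 0.04], "rotation": [0, 0, 0]},
    {"delta_pos": [1.49, -3.16, 0.04], "rotation": [0, 0, 0]},
    {"delta_pos": [1.49, -3.16, 0.04], "rotation": [0, 0, 0]},
    {"delta_pos": [1.49, -3.16, 0.04], "rotation": [0, 0, 0]},
    {"delta_pos": [1.49, -3.16, 0.04], "rotation": [0, 0, 0]}
  ]
}}

```text
time: 8.97
ee_pos: [0.459, -0.3302, 0.1481]
ee_rot: [0.191, -3.133, -0.004]
force: [0.0, 0.0, -0.8]
grip_width: 0.0429
grip_force: 0.0
```

>>> {"fn": "move_arm", "kwargs": {
  "steps": [
    {"delta_pos": [0, 0, 0], "rotation": [0, 0, 0]},
    {"delta_pos": [0, 0, 0], "rotation": [0, 0, 0]}
  ]
}}

```text
time: 9.13
ee_pos: [0.4592, -0.3304, 0.1481]
ee_rot: [0.185, -3.134, -0.004]
force: [0.5, -0.4, 0.2]
grip_width: 0.0428
grip_force: 0.0
```

```bash
python3 -c "
from h import *
c,P=look('wrist',['opener'],.006)
cv2.imwrite('pics/w3.png',c['color'])
goto(.457,-.33,.018,97)"
```

```text
opener 0.93 3818 [0.44 0.27 0.1  0.39] [ 460.1 -331. ] [124.7  38. ] 8.7 z [ 9. 13. 15.]
opener 0.78 4467 [0.01 0.23 0.33 0.22] [ 430.8 -467.1] [125.4  37.7] 79.8 z [ 9. 13. 15.]
opener 0.65 272 [0.33 0.   0.06 0.03] [ 333.8 -397.8] [ 6.1 17.9] 9.9 z [ 8. 14. 15.]
t 9.23 pos [ 0.4601 -0.3285  0.1486] tilt [-0.002  0.002 -1.   ] yaw 97.0 w 0.0426 gf 0 F [-0.3  0.1  0.1] j6 -0.74
  delta [ 0.3  -0.14 13.06] n 3.4 rotz -0.0 x-axis [-0.993 -0.121] y [-0.121  0.993]
  delta if turned first [ 0.3  -0.14 13.06]
```

View pics/w3.png

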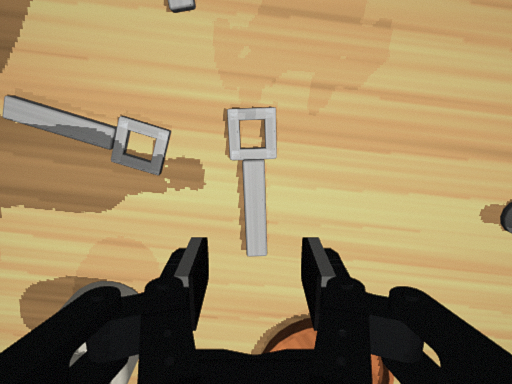

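>>> {"fn": "move_arm", "kwargs": {
  "steps": [
    {"delta_pos": [0.15, -0.15, 2.5], "rotation": [0, 0, -1.7]},
    {"delta_pos": [0, 0, 3], "rotation": [0, 0, 0]},
    {"delta_pos": [0, 0, 3], "rotation": [0, 0, 0]},
    {"delta_pos": [0, 0, 2.5], "rotation": [0, 0, 0]},
    {"delta_pos": [0, 0, 1.5], "rotation": [0, 0, 0]},
    {"delta_pos": [0, 0, 0.5], "rotation": [0, 0, 0]},
    {"delta_pos": [0, 0, 0], "rotation": [0, 0, 0]},
    {"delta_pos": [0, 0, 0], "rotation": [0, 0, 0]}
  ]
}}

```text
time: 9.9
ee_pos: [0.4603, -0.3305, 0.0203]
ee_rot: [-0.24, 3.132, 0.0]
force: [0.1, -0.3, 0.2]
grip_width: 0.0428
grip_force: 0.0
```

>>> {"fn": "move_arm", "kwargs": {
  "claw": -1,
  "steps": [
    {"delta_pos": [0, 0, 0], "rotation": [0, 0, 0]},
    {"delta_pos": [0, 0, 0], "rotation": [0, 0, 0]},
    {"delta_pos": [0, 0, 0], "rotation": [0, 0, 0]},
    {"delta_pos": [0, 0, 0], "rotation": [0, 0, 0]},
    {"delta_pos": [0, 0, 0], "rotation": [0, 0, 0]},
    {"delta_pos": [0, 0, 0], "rotation": [0, 0, 0]}
  ]
}}

```text
time: 10.4
ee_pos: [0.4608, -0.3317, 0.0216]
ee_rot: [-0.237, 3.13, -0.002]
force: [-0.8, 1.9, 6.9]
grip_width: 0.0155
grip_force: 58.8
```

>>> {"fn": "move_arm", "kwargs": {
  "steps": [
    {"delta_pos": [0, 0, -1], "rotation": [0, 0, 0]},
    {"delta_pos": [0, 0, -2], "rotation": [0, 0, 0]},
    {"delta_pos": [0, 0, -3], "rotation": [0, 0, 0]},
    {"delta_pos": [0, 0, -2], "rotation": [0, 0, 0]},
    {"delta_pos": [0, 0, 0], "rotation": [0, 0, 0]},
    {"delta_pos": [0, 0, 0], "rotation": [0, 0, 0]}
  ]
}}

```text
time: 10.9
ee_pos: [0.4607, -0.3321, 0.1018]
ee_rot: [-0.237, 3.13, -0.004]
force: [0.6, -0.4, -0.6]
grip_width: 0.0152
grip_force: 58.9
```

```bash
python3 -c "
from h import *
c,P=look('wrist',['opener'],.04)
c,P=look('top',['short_tray'])
goto(.633,.012,.08,81)"
```

```text
opener 0.88 11270 [0.41 0.29 0.18 0.63] [ 456.1 -333.1] [116.1  38.1] 8.6 z [89. 91. 95.]
short_tray 0.97 1414 [0.41 0.3  0.07 0.15] [634.1  10.6] [104.6 173. ] 79.7 z [ 1.  8. 17.]
t 11.1 pos [ 0.4586 -0.3305  0.0986] tilt [-0.002  0.002 -1.   ] yaw 98.7 w 0.0157 gf 59 F [-0.9 -0.2 -1.6] j6 -0.78
  delta [-22.41  31.23   1.88] n 10.1 rotz 17.7 x-axis [-0.989 -0.151] y [-0.151  0.989]
  delta if turned first [-11.87  36.56   1.88]
```

>>> {"fn": "move_arm", "kwargs": {
  "steps": [
    {"delta_pos": [0, 0, 0], "rotation": [0, 0, 6.1]},
    {"delta_pos": [0, 0, 0], "rotation": [0, 0, 6.1]},
    {"delta_pos": [0, 0, 0], "rotation": [0, 0, 6.1]},
    {"delta_pos": [-0.7, 2.2, 0], "rotation": [0, 0, 0]},
    {"delta_pos": [-1.08, 3.4, 0.1], "rotation": [0, 0, 0]},
    {"delta_pos": [-1.08, 3.4, 0.2], "rotation": [0, 0, 0]},
    {"delta_pos": [-1.08, 3.4, 0.2], "rotation": [0, 0, 0]},
    {"delta_pos": [-1.08, 3.4, 0.2], "rotation": [0, 0, 0]},
    {"delta_pos": [-1.08, 3.4, 0.2], "rotation": [0, 0, 0]},
    {"delta_pos": [-1.08, 3.4, 0.2], "rotation": [0, 0, 0]},
    {"delta_pos": [-1.08, 3.4, 0.2], "rotation": [0, 0, 0]},
    {"delta_pos": [-1.08, 3.4, 0.2], "rotation": [0, 0, 0]},
    {"delta_pos": [-1.08, 3.4, 0.2], "rotation": [0, 0, 0]},
    {"delta_pos": [-1.17, 3.8, 0.2], "rotation": [0, 0, 0]},
    {"delta_pos": [0, 0, 0], "rotation": [0, 0, 0]},
    {"delta_pos": [0, 0, 0], "rotation": [0, 0, 0]},
    {"delta_pos": [0, 0, 0], "rotation": [0, 0, 0]}
  ]
}}

```text
time: 12.52
ee_pos: [0.6339, 0.0102, 0.0795]
ee_rot: [-0.262, -3.128, 0.001]
force: [0.3, -0.7, -0.9]
grip_width: 0.0156
grip_force: 59.0
```

```bash
python3 -c "
from h import *
c,P=look('wrist',['opener'],.04)
c,P=look('wrist',['short_tray'])
cv2.imwrite('pics/w4.png',c['color'])
goto(.634,.011,.028,80.4)"
```

```text
opener 0.78 11022 [0.41 0.29 0.18 0.64] [629.2  10.9] [ 38.  116.2] 80.3 z [67. 69. 73.]
short_tray 0.97 25109 [0.31 0.18 0.37 0.69] [635.2   9.9] [106.4 172. ] 79.9 z [ 7.  9. 17.]
t 12.72 pos [0.6344 0.0089 0.0807] tilt [-0.001 -0.    -1.   ] yaw 80.3 w 0.0151 gf 59 F [ 0.3 -0.2 -0.7] j6 0.18
  delta [0.07 0.21 5.27] n 1.4 rotz -0.1 x-axis [-0.986  0.169] y [0.169 0.986]
  delta if turned first [0.07 0.21 5.27]
```

View pics/w4.png

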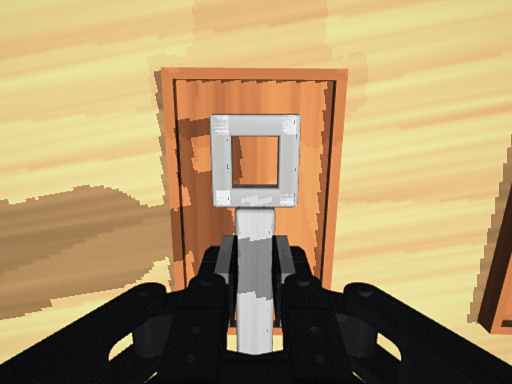

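>>> {"fn": "move_arm", "kwargs": {
  "steps": [
    {"delta_pos": [0, 0, 1.2], "rotation": [0, 0, 0]},
    {"delta_pos": [0, 0, 1.5], "rotation": [0, 0, 0]},
    {"delta_pos": [0, 0, 1.2], "rotation": [0, 0, 0]},
    {"delta_pos": [0, 0, 0.7], "rotation": [0, 0, 0]},
    {"delta_pos": [0, 0, 0.4], "rotation": [0, 0, 0]},
    {"delta_pos": [0, 0, 0.1], "rotation": [0, 0, 0]},
    {"delta_pos": [0, 0, 0], "rotation": [0, 0, 0]},
    {"delta_pos": [0, 0, 0], "rotation": [0, 0, 0]}
  ]
}}

```text
time: 13.38
ee_pos: [0.6358, 0.01, 0.0307]
ee_rot: [0.264, 3.129, 0.0]
force: [0.5, -0.6, -0.6]
grip_width: 0.0153
grip_force: 59.0
```

>>> {"fn": "move_arm", "kwargs": {
  "claw": -0.1,
  "steps": [
    {"delta_pos": [0, 0, 0], "rotation": [0, 0, 0]},
    {"delta_pos": [0, 0, 0], "rotation": [0, 0, 0]},
    {"delta_pos": [0, 0, 0], "rotation": [0, 0, 0]},
    {"delta_pos": [0, 0, 0], "rotation": [0, 0, 0]},
    {"delta_pos": [0, 0, -1], "rotation": [0, 0, 0]},
    {"delta_pos": [0, 0, -3], "rotation": [0, 0, 0]},
    {"delta_pos": [0, 0, -3.5], "rotation": [0, 0, 0]},
    {"delta_pos": [0, 0, -3.5], "rotation": [0, 0, 0]},
    {"delta_pos": [0, 0, -2], "rotation": [0, 0, 0]},
    {"delta_pos": [0, 0, 0], "rotation": [0, 0, 0]},
    {"delta_pos": [0, 0, 0], "rotation": [0, 0, 0]}
  ]
}}

```text
time: 14.3
ee_pos: [0.6365, 0.0103, 0.1625]
ee_rot: [0.263, 3.126, 0.001]
force: [-1.1, 0.8, -0.6]
grip_width: 0.0385
grip_force: 0.0
```

```bash
python3 -c "
from h import *
c,P=look('wrist',['opener'],.012)
goto(.461,-.1,.16,80)"
```

```text
opener 0.55 3637 [0.45 0.26 0.1  0.38] [634.9   9.9] [ 37.9 124.1] 80.0 z [15. 19. 21.]
t 14.4 pos [0.6344 0.0103 0.1593] tilt [-0.001 -0.    -1.   ] yaw 80.4 w 0.0387 gf 0 F [-0.5  0.7  0.1] j6 0.18
  delta [ 15.26 -13.77  -0.04] n 5.4 rotz 0.4 x-axis [-0.986  0.167] y [0.167 0.986]
  delta if turned first [ 15.17 -13.87  -0.04]
```

>>> {"fn": "move_arm", "kwargs": {
  "steps": [
    {"delta_pos": [2.55, -2.3, 0], "rotation": [0, 0, 0]},
    {"delta_pos": [2.55, -2.3, 0], "rotation": [0, 0, 0]},
    {"delta_pos": [2.55, -2.3, 0], "rotation": [0, 0, 0]},
    {"delta_pos": [2.55, -2.3, 0], "rotation": [0, 0, 0]},
    {"delta_pos": [2.55, -2.3, 0], "rotation": [0, 0, 0]},
    {"delta_pos": [2.55, -2.3, 0], "rotation": [0, 0, 0]},
    {"delta_pos": [0, 0, 0], "rotation": [0, 0, 0]},
    {"delta_pos": [0, 0, 0], "rotation": [0, 0, 0]},
    {"delta_pos": [0, 0, 0], "rotation": [0, 0, 0]}
  ]
}}

```text
time: 15.15
ee_pos: [0.4612, -0.1002, 0.1592]
ee_rot: [-0.264, -3.13, -0.001]
force: [1.0, 0.1, -0.4]
grip_width: 0.039
grip_force: 0.0
```

```bash
python3 -c "
from h import *
c,P=look('wrist',['peg_a'])
q=P.reshape(-1,3); q=q[(q[:,2]>.048)&(q[:,2]<.058)&(abs(q[:,0]-.461)<.04)&(abs(q[:,1]+.1)<.04)]
print('top',len(q),q.mean(0),q.min(0),q.max(0))
f=P.reshape(-1,3); f=f[(f[:,2]>.006)&(f[:,2]<.010)&(abs(f[:,0]-.461)<.04)&(abs(f[:,1]+.1)<.04)]
if len(f): print('foot',len(f),cv2.minEnclosingCircle(f[:,:2].astype(np.float32)*1000))
cv2.imwrite('pics/w5.png',c['color'])
goto(.461,-.1,.04,80)"
```

```text
peg_a 0.86 1140 [0.47 0.42 0.08 0.12] [459.  -98.3] [30.5 25.9] 82.5 z [ 8. 23. 53.]
top 419 [ 0.46130135 -0.09862223  0.05127701] [ 0.45329142 -0.10723928  0.04808822] [ 0.47041384 -0.09004089  0.05441269]
foot 238 ((461.8709716796875, -98.693359375), 15.839672088623047)
t 15.25 pos [ 0.4622 -0.0999  0.1595] tilt [ 0.  0. -1.] yaw 80.4 w 0.0381 gf 0 F [-0.1  0.3 -0.2] j6 -0.05
  delta [ 0.12 -0.03 11.95] n 3.1 rotz 0.4 x-axis [-0.986  0.166] y [0.166 0.986]
  delta if turned first [ 0.12 -0.04 11.95]
```

View pics/w5.png

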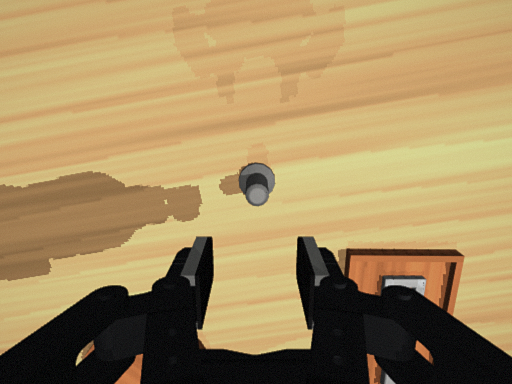

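>>> {"fn": "move_arm", "kwargs": {
  "steps": [
    {"delta_pos": [0, 0.13, 2.5], "rotation": [0, 0, 0]},
    {"delta_pos": [0, 0, 3], "rotation": [0, 0, 0]},
    {"delta_pos": [0, 0, 3], "rotation": [0, 0, 0]},
    {"delta_pos": [0, 0, 2.5], "rotation": [0, 0, 0]},
    {"delta_pos": [0, 0, 1.2], "rotation": [0, 0, 0]},
    {"delta_pos": [0, 0, 0.4], "rotation": [0, 0, 0]},
    {"delta_pos": [0, 0, 0], "rotation": [0, 0, 0]},
    {"delta_pos": [0, 0, 0], "rotation": [0, 0, 0]}
  ]
}}

```text
time: 15.92
ee_pos: [0.4626, -0.0987, 0.0342]
ee_rot: [0.262, 3.13, -0.0]
force: [-0.2, -0.2, 0.3]
grip_width: 0.0388
grip_force: 0.0
```

>>> {"fn": "move_arm", "kwargs": {
  "claw": -1,
  "steps": [
    {"delta_pos": [0, 0, 0], "rotation": [0, 0, 0]},
    {"delta_pos": [0, 0, 0], "rotation": [0, 0, 0]},
    {"delta_pos": [0, 0, 0], "rotation": [0, 0, 0]},
    {"delta_pos": [0, 0, 0], "rotation": [0, 0, 0]},
    {"delta_pos": [0, 0, 0], "rotation": [0, 0, 0]},
    {"delta_pos": [0, 0, 0], "rotation": [0, 0, 0]}
  ]
}}

```text
time: 16.42
ee_pos: [0.4629, -0.0991, 0.0351]
ee_rot: [0.263, 3.127, 0.0]
force: [1.5, 0.8, 5.5]
grip_width: 0.016
grip_force: 58.9
```

>>> {"fn": "move_arm", "kwargs": {
  "steps": [
    {"delta_pos": [0, 0, -1], "rotation": [0, 0, 0]},
    {"delta_pos": [0, 0, -2], "rotation": [0, 0, 0]},
    {"delta_pos": [0, 0, -2], "rotation": [0, 0, 0]},
    {"delta_pos": [0, 0, -1], "rotation": [0, 0, 0]},
    {"delta_pos": [0, 0, 0], "rotation": [0, 0, 0]},
    {"delta_pos": [0, 0, 0], "rotation": [0, 0, 0]}
  ]
}}

```text
time: 16.92
ee_pos: [0.4617, -0.0991, 0.0943]
ee_rot: [0.264, 3.129, -0.0]
force: [1.2, 0.1, -0.3]
grip_width: 0.016
grip_force: 58.6
```

```bash
python3 -c "
from h import *
c,P=look('top',['dish','peg_a'])
goto(.668,-.239,.1,80.4)"
```

```text
dish 0.82 1146 [0.55 0.33 0.07 0.09] [ 613.3 -198.9] [134.9 245.5] 40.5 z [ 0.  8. 20.]
t 17.07 pos [ 0.4605 -0.0988  0.0929] tilt [-0.002  0.    -1.   ] yaw 80.4 w 0.0162 gf 59 F [-0.3  0.2 -0.8] j6 -0.04
  delta [-22.81 -10.35  -0.75] n 6.6 rotz -0.0 x-axis [-0.986  0.167] y [0.167 0.986]
  delta if turned first [-22.8  -10.36  -0.75]
```

>>> {"fn": "move_arm", "kwargs": {
  "steps": [
    {"delta_pos": [-1.8, -0.8, -0.3], "rotation": [0, 0, 0]},
    {"delta_pos": [-3, -1.37, -0.3], "rotation": [0, 0, 0]},
    {"delta_pos": [-3, -1.37, 0], "rotation": [0, 0, 0]},
    {"delta_pos": [-3, -1.37, 0], "rotation": [0, 0, 0]},
    {"delta_pos": [-3, -1.37, 0], "rotation": [0, 0, 0]},
    {"delta_pos": [-3, -1.37, 0], "rotation": [0, 0, 0]},
    {"delta_pos": [-3, -1.37, 0], "rotation": [0, 0, 0]},
    {"delta_pos": [-2.9, -1.3, 0], "rotation": [0, 0, 0]},
    {"delta_pos": [0, 0, 0], "rotation": [0, 0, 0]},
    {"delta_pos": [0, 0, 0], "rotation": [0, 0, 0]},
    {"delta_pos": [0, 0, 0], "rotation": [0, 0, 0]}
  ]
}}

```text
time: 17.98
ee_pos: [0.6666, -0.2381, 0.098]
ee_rot: [-0.263, -3.127, -0.002]
force: [-0.0, -0.2, -0.3]
grip_width: 0.0158
grip_force: 58.6
```

```bash
python3 -c "
from h import *
c,P=look('wrist',['dish','peg_a'])
cv2.imwrite('pics/w6.png',c['color'])
goto(.668,-.239,.041,80.4)"
```

```text
dish 0.86 28696 [0.28 0.17 0.4  0.5 ] [ 641.2 -241.7] [142.  128.4] 85.5 z [ 7.  9. 20.]
peg_a 0.69 3875 [0.44 0.53 0.12 0.25] [ 698.1 -241.4] [40.8 97.3] 86.2 z [ 70.  99. 115.]
t 18.13 pos [ 0.6666 -0.2378  0.0996] tilt [-0.002  0.001 -1.   ] yaw 80.4 w 0.016 gf 59 F [-0.2  0.2  0.3] j6 -0.18
  delta [-0.17 -0.1   5.86] n 1.5 rotz 0.0 x-axis [-0.986  0.167] y [0.167 0.986]
  delta if turned first [-0.17 -0.1   5.86]
```

View pics/w6.png

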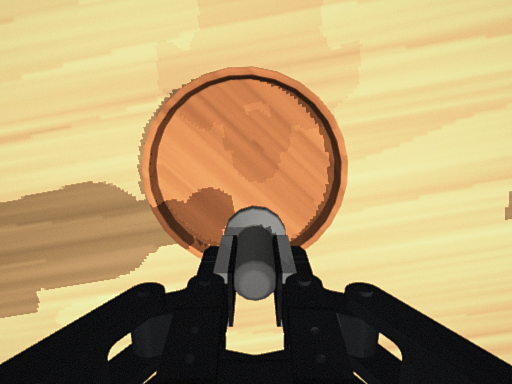

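>>> {"fn": "move_arm", "kwargs": {
  "steps": [
    {"delta_pos": [0, -0.2, 1.2], "rotation": [0, 0, 0]},
    {"delta_pos": [0, 0, 1.6], "rotation": [0, 0, 0]},
    {"delta_pos": [0, 0, 1.4], "rotation": [0, 0, 0]},
    {"delta_pos": [0, 0, 0.8], "rotation": [0, 0, 0]},
    {"delta_pos": [0, 0, 0.4], "rotation": [0, 0, 0]},
    {"delta_pos": [0, 0, 0.2], "rotation": [0, 0, 0]},
    {"delta_pos": [0, 0, 0.1], "rotation": [0, 0, 0]},
    {"delta_pos": [0, 0, 0], "rotation": [0, 0, 0]},
    {"delta_pos": [0, 0, 0], "rotation": [0, 0, 0]}
  ]
}}

```text
time: 18.88
ee_pos: [0.6683, -0.2408, 0.0437]
ee_rot: [0.263, 3.129, -0.001]
force: [0.1, 0.5, -0.1]
grip_width: 0.0159
grip_force: 58.6
```

```bash
python3 -c "
from h import *
goto(.668,-.239,.041,80.4)"
```

```text
t 18.88 pos [ 0.6683 -0.2408  0.0437] tilt [ 0.001 -0.    -1.   ] yaw 80.4 w 0.0159 gf 59 F [ 0.1  0.5 -0.1] j6 -0.18
  delta [0.06 0.18 0.27] n 0.1 rotz -0.0 x-axis [-0.986  0.167] y [0.167 0.986]
  delta if turned first [0.06 0.18 0.27]
```

No contact yet; I'll ease down until I see a touch.

>>> {"fn": "move_arm", "kwargs": {
  "steps": [
    {"delta_pos": [0, 0, 0.1], "rotation": [0, 0, 0]},
    {"delta_pos": [0, 0, 0.1], "rotation": [0, 0, 0]},
    {"delta_pos": [0, 0, 0], "rotation": [0, 0, 0]}
  ]
}}

```text
time: 19.13
ee_pos: [0.668, -0.2408, 0.0413]
ee_rot: [0.263, 3.13, -0.0]
force: [-0.0, 0.0, 0.5]
grip_width: 0.016
grip_force: 58.8
```

>>> {"fn": "move_arm", "kwargs": {
  "claw": -0.2,
  "steps": [
    {"delta_pos": [0, 0, 0], "rotation": [0, 0, 0]},
    {"delta_pos": [0, 0, 0], "rotation": [0, 0, 0]},
    {"delta_pos": [0, 0, 0], "rotation": [0, 0, 0]},
    {"delta_pos": [0, 0, 0], "rotation": [0, 0, 0]},
    {"delta_pos": [0, 0, -1], "rotation": [0, 0, 0]},
    {"delta_pos": [0, 0, -3], "rotation": [0, 0, 0]},
    {"delta_pos": [0, 0, -3.5], "rotation": [0, 0, 0]},
    {"delta_pos": [0, 0, -3], "rotation": [0, 0, 0]},
    {"delta_pos": [0, 0, -1.5], "rotation": [0, 0, 0]},
    {"delta_pos": [0, 0, 0], "rotation": [0, 0, 0]},
    {"delta_pos": [0, 0, 0], "rotation": [0, 0, 0]}
  ]
}}

```text
time: 20.05
ee_pos: [0.6685, -0.2409, 0.1628]
ee_rot: [0.263, 3.127, -0.001]
force: [0.2, 0.8, -1.3]
grip_width: 0.0341
grip_force: 0.0
```

```bash
python3 -c "
from h import *
c,P=look('wrist',['peg_a','dish'])
q=P.reshape(-1,3); q=q[(q[:,2]>.045)&(q[:,2]<.068)&(abs(q[:,0]-.668)<.05)&(abs(q[:,1]+.24)<.05)]
print('top',len(q),q.mean(0),q.min(0),q.max(0))
goto(.422,.334,.16,80.4)"
```

```text
peg_a 0.96 1215 [0.46 0.41 0.07 0.11] [ 669.5 -239.2] [37.5 31. ] 25.8 z [14. 27. 59.]
peg_a 0.74 3530 [0.01 0.26 0.09 0.26] [ 608.9 -424.2] [28.5 75.4] 83.5 z [ 9. 32. 57.]
dish 0.65 18668 [0.34 0.18 0.31 0.42] [ 643.5 -241.6] [133.  129.9] 34.2 z [ 7.  9. 20.]
top 497 [ 0.66546425 -0.24033513  0.05625122] [ 0.65803222 -0.24918088  0.04500068] [ 0.67576731 -0.23182774  0.06009402]
t 20.2 pos [ 0.6665 -0.2402  0.1591] tilt [-0.003  0.001 -1.   ] yaw 80.4 w 0.0339 gf 0 F [-0.   0.5  0. ] j6 -0.18
  delta [3.371e+01 5.253e+01 5.000e-02] n 16.4 rotz -0.0 x-axis [-0.986  0.167] y [0.167 0.986]
  delta if turned first [3.369e+01 5.254e+01 5.000e-02]
```

>>> {"fn": "move_arm", "kwargs": {
  "steps": [
    {"delta_pos": [1.87, 2.9, 0], "rotation": [0, 0, 0]},
    {"delta_pos": [1.87, 2.9, 0], "rotation": [0, 0, 0]},
    {"delta_pos": [1.87, 2.9, 0], "rotation": [0, 0, 0]},
    {"delta_pos": [1.87, 2.9, 0], "rotation": [0, 0, 0]},
    {"delta_pos": [1.87, 2.9, 0], "rotation": [0, 0, 0]},
    {"delta_pos": [1.87, 2.9, 0], "rotation": [0, 0, 0]},
    {"delta_pos": [1.87, 2.9, 0], "rotation": [0, 0, 0]},
    {"delta_pos": [1.87, 2.9, 0], "rotation": [0, 0, 0]},
    {"delta_pos": [1.87, 2.9, 0], "rotation": [0, 0, 0]},
    {"delta_pos": [1.87, 2.9, 0], "rotation": [0, 0, 0]},
    {"delta_pos": [1.87, 2.9, 0], "rotation": [0, 0, 0]},
    {"delta_pos": [1.87, 2.9, 0], "rotation": [0, 0, 0]},
    {"delta_pos": [1.87, 2.9, 0], "rotation": [0, 0, 0]},
    {"delta_pos": [1.87, 2.9, 0], "rotation": [0, 0, 0]},
    {"delta_pos": [1.87, 2.9, 0], "rotation": [0, 0, 0]},
    {"delta_pos": [1.87, 2.9, 0], "rotation": [0, 0, 0]},
    {"delta_pos": [1.87, 2.9, 0], "rotation": [0, 0, 0]},
    {"delta_pos": [1.87, 2.9, 0], "rotation": [0, 0, 0]},
    {"delta_pos": [0, 0, 0], "rotation": [0, 0, 0]},
    {"delta_pos": [0, 0, 0], "rotation": [0, 0, 0]}
  ]
}}

```text
time: 21.87
ee_pos: [0.4215, 0.3311, 0.1594]
ee_rot: [-0.258, -3.129, 0.003]
force: [0.1, -0.2, 0.1]
grip_width: 0.0345
grip_force: 0.0
```

```bash
python3 -c "
from h import *
c,P=look('wrist',['peg_a'])
f=P.reshape(-1,3); f=f[(abs(f[:,0]-.423)<.04)&(abs(f[:,1]-.332)<.04)]
q=f[(f[:,2]>.048)&(f[:,2]<.058)]
print('top',len(q),q.mean(0),q.min(0),q.max(0))
f=f[(f[:,2]>.006)&(f[:,2]<.010)]
if len(f): print('foot',len(f),cv2.minEnclosingCircle(f[:,:2].astype(np.float32)*1000))
goto(q[:,0].mean(),q[:,1].mean(),.0345,80.4)"
```

```text
peg_a 0.55 1240 [0.48 0.41 0.07 0.12] [423.6 339.2] [36.3 33.3] 41.5 z [ 4. 17. 53.]
top 425 [0.4205038  0.33835227 0.05122531] [0.41219944 0.32965558 0.04802407] [0.42998859 0.34705898 0.05387523]
foot 237 ((421.1078796386719, 338.1725158691406), 15.813281059265137)
t 21.97 pos [0.4224 0.3294 0.1598] tilt [-0.002 -0.002 -1.   ] yaw 80.4 w 0.0342 gf 0 F [-0.2  0.4  0.4] j6 0.83
  delta [ 0.32  0.88 12.53] n 3.3 rotz -0.0 x-axis [-0.986  0.167] y [0.167 0.986]
  delta if turned first [ 0.32  0.88 12.53]
```

>>> {"fn": "move_arm", "kwargs": {
  "steps": [
    {"delta_pos": [0.24, 0.8, 2.5], "rotation": [0, 0, 0]},
    {"delta_pos": [0, 0, 3], "rotation": [0, 0, 0]},
    {"delta_pos": [0, 0, 3], "rotation": [0, 0, 0]},
    {"delta_pos": [0, 0, 2.5], "rotation": [0, 0, 0]},
    {"delta_pos": [0, 0, 1.2], "rotation": [0, 0, 0]},
    {"delta_pos": [0, 0, 0.3], "rotation": [0, 0, 0]},
    {"delta_pos": [0, 0, 0], "rotation": [0, 0, 0]},
    {"delta_pos": [0, 0, 0], "rotation": [0, 0, 0]}
  ]
}}

```text
time: 22.63
ee_pos: [0.4229, 0.338, 0.0364]
ee_rot: [0.266, 3.13, 0.0]
force: [0.7, -0.3, -0.6]
grip_width: 0.034
grip_force: 0.0
```

>>> {"fn": "move_arm", "kwargs": {
  "claw": -1,
  "steps": [
    {"delta_pos": [0, 0, 0], "rotation": [0, 0, 0]},
    {"delta_pos": [0, 0, 0], "rotation": [0, 0, 0]},
    {"delta_pos": [0, 0, 0], "rotation": [0, 0, 0]},
    {"delta_pos": [0, 0, 0], "rotation": [0, 0, 0]},
    {"delta_pos": [0, 0, 0], "rotation": [0, 0, 0]},
    {"delta_pos": [0, 0, 0], "rotation": [0, 0, 0]}
  ]
}}

```text
time: 23.13
ee_pos: [0.4232, 0.3391, 0.0373]
ee_rot: [0.264, 3.128, 0.002]
force: [-0.5, -1.5, 6.5]
grip_width: 0.016
grip_force: 59.0
```

>>> {"fn": "move_arm", "kwargs": {
  "steps": [
    {"delta_pos": [0, 0, -1], "rotation": [0, 0, 0]},
    {"delta_pos": [0, 0, -2], "rotation": [0, 0, 0]},
    {"delta_pos": [0, 0, -3], "rotation": [0, 0, 0]},
    {"delta_pos": [0, 0, -2], "rotation": [0, 0, 0]},
    {"delta_pos": [0, 0, 0], "rotation": [0, 0, 0]},
    {"delta_pos": [0, 0, 0], "rotation": [0, 0, 0]}
  ]
}}

```text
time: 23.63
ee_pos: [0.4229, 0.3395, 0.1176]
ee_rot: [0.263, 3.128, 0.004]
force: [0.6, -0.5, -0.3]
grip_width: 0.0158
grip_force: 58.6
```

```bash
python3 -c "
from h import *
goto(.617,-.24,.115,80.4)"
```

```text
t 23.63 pos [0.4229 0.3395 0.1176] tilt [ 0.003  0.002 -1.   ] yaw 80.4 w 0.0158 gf 59 F [ 0.6 -0.5 -0.3] j6 0.84
  delta [-28.82 -53.9    0.17] n 16.1 rotz -0.0 x-axis [-0.986  0.167] y [0.167 0.986]
  delta if turned first [-28.81 -53.9    0.17]
```

>>> {"fn": "move_arm", "kwargs": {
  "steps": [
    {"delta_pos": [-0.9, -1.6, 0], "rotation": [0, 0, 0]},
    {"delta_pos": [-1.7, -3.2, 0], "rotation": [0, 0, 0]},
    {"delta_pos": [-1.7, -3.2, 0], "rotation": [0, 0, 0]},
    {"delta_pos": [-1.7, -3.2, 0], "rotation": [0, 0, 0]},
    {"delta_pos": [-1.7, -3.2, 0], "rotation": [0, 0, 0]},
    {"delta_pos": [-1.7, -3.2, 0], "rotation": [0, 0, 0]},
    {"delta_pos": [-1.7, -3.2, 0], "rotation": [0, 0, 0]},
    {"delta_pos": [-1.7, -3.2, 0], "rotation": [0, 0, 0]},
    {"delta_pos": [-1.7, -3.2, 0], "rotation": [0, 0, 0]},
    {"delta_pos": [-1.7, -3.2, 0], "rotation": [0, 0, 0]},
    {"delta_pos": [-1.7, -3.2, 0], "rotation": [0, 0, 0]},
    {"delta_pos": [-1.7, -3.2, 0], "rotation": [0, 0, 0]},
    {"delta_pos": [-1.7, -3.2, 0], "rotation": [0, 0, 0]},
    {"delta_pos": [-1.7, -3.2, 0], "rotation": [0, 0, 0]},
    {"delta_pos": [-1.7, -3.2, 0], "rotation": [0, 0, 0]},
    {"delta_pos": [-1.7, -3.2, 0], "rotation": [0, 0, 0]},
    {"delta_pos": [-1.7, -3.2, 0], "rotation": [0, 0, 0]},
    {"delta_pos": [-0.7, -1.1, 0], "rotation": [0, 0, 0]},
    {"delta_pos": [0, 0, 0], "rotation": [0, 0, 0]},
    {"delta_pos": [0, 0, 0], "rotation": [0, 0, 0]}
  ]
}}

```text
time: 25.3
ee_pos: [0.6147, -0.241, 0.114]
ee_rot: [-0.265, -3.127, -0.003]
force: [0.6, 0.3, -1.0]
grip_width: 0.0158
grip_force: 58.7
```

```bash
python3 -c "
from h import *
c,P=look('wrist',['dish','peg_a'])
cv2.imwrite('pics/w7.png',c['color'])
goto(.617,-.24,.043,80.4)"
```

```text
dish 0.9 14340 [0.34 0.39 0.35 0.44] [ 644.3 -240.9] [129.6 130.7] 72.2 z [ 7.  8. 20.]
peg_a 0.62 176 [0.51 0.76 0.03 0.03] [ 684.  -243.9] [10.  41.7] 88.1 z [56. 58. 59.]
peg_a 0.62 3769 [0.44 0.53 0.11 0.24] [ 645.6 -251.1] [ 33.8 100.8] 75.5 z [ 84. 111. 129.]
t 25.45 pos [ 0.6148 -0.2393  0.1151] tilt [-0.002  0.001 -1.   ] yaw 80.5 w 0.0159 gf 59 F [ 0.  -0.8 -0.1] j6 -0.2
  delta [-0.24 -0.04  7.21] n 1.9 rotz 0.1 x-axis [-0.986  0.166] y [0.166 0.986]
  delta if turned first [-0.24 -0.04  7.21]
```

View pics/w7.png

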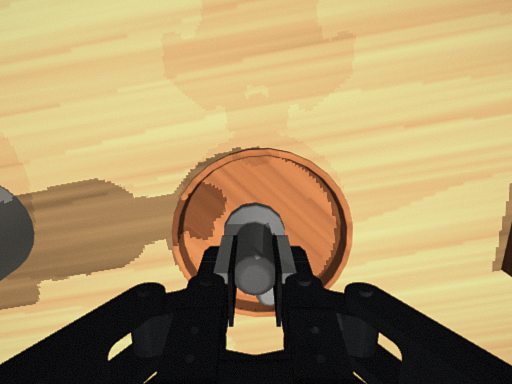

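>>> {"fn": "move_arm", "kwargs": {
  "steps": [
    {"delta_pos": [0, 0, 1.2], "rotation": [0, 0, 0]},
    {"delta_pos": [0, 0, 2], "rotation": [0, 0, 0]},
    {"delta_pos": [0, 0, 2], "rotation": [0, 0, 0]},
    {"delta_pos": [0, 0, 1], "rotation": [0, 0, 0]},
    {"delta_pos": [0, 0, 0.5], "rotation": [0, 0, 0]},
    {"delta_pos": [0, 0, 0.2], "rotation": [0, 0, 0]},
    {"delta_pos": [0, 0, 0.15], "rotation": [0, 0, 0]},
    {"delta_pos": [0, 0, 0.1], "rotation": [0, 0, 0]},
    {"delta_pos": [0, 0, 0], "rotation": [0, 0, 0]},
    {"delta_pos": [0, 0, 0], "rotation": [0, 0, 0]}
  ]
}}

```text
time: 26.28
ee_pos: [0.6165, -0.2412, 0.0453]
ee_rot: [0.264, 3.129, -0.001]
force: [-0.6, 0.1, -1.2]
grip_width: 0.0159
grip_force: 58.7
```

>>> {"fn": "move_arm", "kwargs": {
  "steps": [
    {"delta_pos": [0, 0, 0.1], "rotation": [0, 0, 0]},
    {"delta_pos": [0, 0, 0.1], "rotation": [0, 0, 0]},
    {"delta_pos": [0, 0, 0], "rotation": [0, 0, 0]}
  ]
}}

```text
time: 26.53
ee_pos: [0.6164, -0.2413, 0.0433]
ee_rot: [0.264, 3.129, -0.001]
force: [-0.2, 0.1, 4.2]
grip_width: 0.0159
grip_force: 59.1
```

>>> {"fn": "move_arm", "kwargs": {
  "claw": -0.2,
  "steps": [
    {"delta_pos": [0, 0, 0], "rotation": [0, 0, 0]},
    {"delta_pos": [0, 0, 0], "rotation": [0, 0, 0]},
    {"delta_pos": [0, 0, 0], "rotation": [0, 0, 0]},
    {"delta_pos": [0, 0, 0], "rotation": [0, 0, 0]},
    {"delta_pos": [0, 0, -1], "rotation": [0, 0, 0]},
    {"delta_pos": [0, 0, -3], "rotation": [0, 0, 0]},
    {"delta_pos": [0, 0, -3.5], "rotation": [0, 0, 0]},
    {"delta_pos": [0, 0, -3.5], "rotation": [0, 0, 0]},
    {"delta_pos": [3, 0, -1.5], "rotation": [0, 0, 0]},
    {"delta_pos": [3, 0, 0], "rotation": [0, 0, 0]},
    {"delta_pos": [3, 0, 0], "rotation": [0, 0, 0]},
    {"delta_pos": [3, 0, 0], "rotation": [0, 0, 0]},
    {"delta_pos": [3, 0, 0], "rotation": [0, 0, 0]},
    {"delta_pos": [0, 0, 0], "rotation": [0, 0, 0]},
    {"delta_pos": [0, 0, 0], "rotation": [0, 0, 0]}
  ]
}}

```text
time: 27.78
ee_pos: [0.4664, -0.2155, 0.1682]
ee_rot: [-0.265, -3.13, -0.0]
force: [0.3, -0.1, 0.0]
grip_width: 0.0342
grip_force: 0.0
```

```bash
python3 -c "
from h import *
c,P=look('side',['peg_a','jar','paperweight','remote'])
c,P=look('top',['remote','opener','peg_a','jar','paperweight'])
a=c['color'];cv2.imwrite('pics/topf.png',cv2.resize(a[90:280,70:450],None,fx=2.1,fy=2.1,interpolation=3))
goto(.617,-.24,.043,80.4)"
```

```text
peg_a 0.69 361 [0.45 0.36 0.04 0.06] [ 601.1 -439. ] [73.6 64.9] 30.7 z [ 11.  62. 104.]
peg_a 0.63 53 [0.44 0.43 0.01 0.04] [ 616.5 -249.3] [21.9 53.2] 12.3 z [12. 30. 57.]
peg_a 0.5 49 [0.41 0.43 0.02 0.03] [ 669.4 -247. ] [22.3 50. ] 14.4 z [12. 25. 55.]
jar 0.64 381 [0.45 0.36 0.04 0.06] [ 605.7 -444.6] [72.4 79.8] 36.8 z [  9.  63. 104.]
paperweight 0.92 565 [0.27 0.74 0.05 0.08] [667.1 465.1] [66.3 98.8] 19.9 z [11. 35. 45.]
remote 0.66 694 [0.32 0.61 0.1  0.06] [652.3 221.4] [ 72.3 189.7] 77.4 z [13. 31. 34.]
remote 0.59 673 [0.3  0.3  0.04 0.13] [647.5 238.6] [ 52.2 170.5] 78.1 z [18. 30. 38.]
opener 0.81 191 [0.68 0.52 0.07 0.02] [ 429.8 -461.5] [116.7  36.2] 79.3 z [ 2. 10. 19.]
opener 0.75 224 [0.42 0.34 0.03 0.09] [636.4  11.8] [ 38.  127.4] 81.2 z [ 8. 16. 23.]
opener 0.71 193 [0.67 0.61 0.04 0.09] [ 275.7 -410.2] [119.2  36.7] 16.3 z [ 3. 10. 17.]
opener 0.55 267 [0.76 0.44 0.08 0.03] [ 548.6 -611.7] [ 37.3 128.6] 2.5 z [-2. 10. 18.]
jar 0.73 609 [0.68 0.36 0.06 0.08] [ 605.4 -453.7] [88.1 86.5] 54.3 z [  6.  97. 106.]
paperweight 0.88 308 [0.16 0.34 0.04 0.04] [662.9 477.2] [65.5 65.3] 45.4 z [24. 38. 47.]
t 28.33 pos [ 0.4683 -0.2159  0.1672] tilt [-0.  0. -1.] yaw 80.4 w 0.0343 gf 0 F [ 0.6 -0.4 -0.6] j6 -0.26
  delta [-15.07   0.11  12.42] n 5.1 rotz -0.0 x-axis [-0.986  0.167] y [0.167 0.986]
  delta if turned first [-15.07   0.11  12.42]
```

View pics/topf.png

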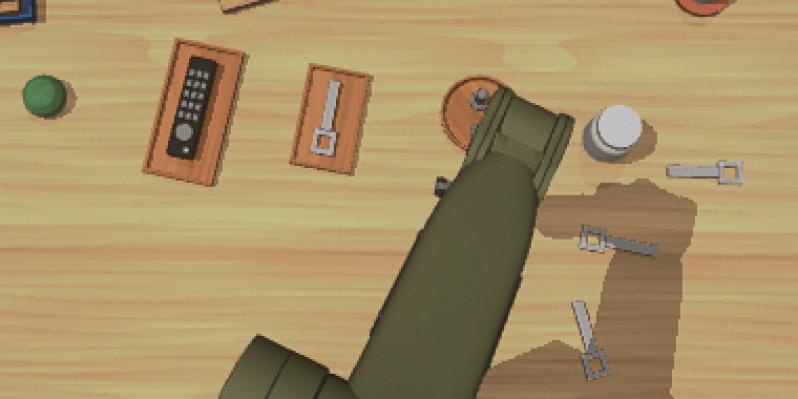

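The final top view shows the remote buttons up in the long tray (190,108) and the opener in the short tray (325,118). The side camera finds both pegs upright in the dish. The jar and the paperweight have not moved.

```bash
python3 -c "
from bench import r
print(r.hand_in())"
```

```text
the job is handed in; nothing more can be done
None
```

The job is handed in at about 28 s: remote buttons up in the long tray, opener flat and same way up in the short tray, both pegs upright in the dish, jar and paperweight untouched.

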